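Shim the rocking flute stand

ROBOT

A 6-joint arm with a two-finger parallel gripper is mounted at the origin on the work surface. World frame = base frame: x ahead of the robot, y to its left, z up, the work surface at z = 0. Lengths are in m, angles in rad, forces in N, time in s.
With the tool pointing down it reaches from about 0.4 to 0.825 m from the base axis. Payload 7 kg.
Tool frame: the origin (TCP) lies at the very end of the fingers, on their centre line; the grasp point (between the pads) lies r.grasp_offset behind it (r.grasp_offset is the distance from the TCP to the grasp point, in m); z points along the fingers, y is the direction in which the jaws open and shut (so a half turn about z gives the same grasp; the last joint's range is limited). The gripper opens to 85 mm and grips with 20 to 120 N. Pads are 22 mm wide; open, the fingers measure 114 mm over their backs; the gripper's body (76 mm by 85 mm) begins 54 mm behind the grasp point. The pads swing forward as they close: fully open they stand 13 mm farther back than shut.
Start: joints at [1.637, 0.359, 0.012, 0, -1.224, -0.288], TCP at [0.149, 0.658, 0.206] pointing down, gripper open.
Joint ranges: [-3.07, 3.07], [-1.43, 2.12], [-1.02, 1.25], [-3.03, 1.67], [-3.05, -0], [-3.03, 3.03]. Speed limits (rad/s): [2.39, 2.39, 3.01, 3.14, 3.14, 3.14].

INTERFACE

Orientations are given as a unit quaternion [w, x, y, z].
In Python, from bench import sensors, read_camera, job, r gives the robot as it stands. The module is installed in compiled form; this text tells all that it offers.
- The arm moves only by the tool servo_tool, never from a script. Its argument "commands" is text: rows parted by semicolons, each of 4 numbers parted by spaces: the shift along the tool's x, y, z in mm, then the turn about the tool's z in rad. In form: x y z yaw; .... A call has 1 to 12 rows; each row is the pose to reach, as a shift and turn from the pose commanded when the call began, along the tool's axes at that moment; what a row does not reach only later rows make up. A row lasts 1/8 s, in which the tool goes at most 62.5 mm and 10.7 degrees, less where a joint would pass 70% of its speed; a pose out of reach is approached as far as the arm can. A call with a gripper value outside its range is refused whole. "hand" is the gripper command: -1 is fully open, 1 is shut, values between are in proportion, set as the call begins (left out, the last holds). The fingers move at their own pace and stop on an object; "grip_force" is the grip in N (left out, the last holds). Time passes only in rows, so rows that repeat a pose let the fingers close. It gives the time, the measured TCP pose, the force and the opening at its end, in the units of the state.
- sensors.observe(): the state, without advancing time (a new reading comes with each control period).
- read_camera(name): name is "scene" or "top"; returns a dict with "img" (384x512x3 uint8, red, green, blue), "mtx" (3x3 intrinsics, pixels), "eye" and "rotation" of the camera in the world. Camera axes: x right, y down, z forward; pixel columns grow to the right and rows downward; lengths in m; the calibration is good to about 2 mm. A picture is of the moment at which its call begins. There is no depth.
- job.sign_off(): hands the job in, once; it reports no verdict.
The state is a dict: "clock": time; "q": joint angles; "dq": joint speeds; "joint_torque": joint torques, N m; "tcp_pos": TCP position; "orientation": TCP orientation; "contact_force": force on the tool from outside, world axes, zero at the start; "moment": the same for the moment, N m; "opening": finger opening in m.
Only numpy, scipy, OpenCV 4.12 (cv2) and the standard library are available. Lean on these libraries where they do the work, as an engineer would, in place of code of your own. Each camera call takes 0.05 s, during which the arm holds its last target. There are 200 camera calls.

TASK

The flute stand on the bench rocks because one of its four feet is too short. With your fingertips, slide the wooden wedge along the bench, thin end first, under that short foot until it is snug and the stand no longer rocks, without jacking the stand up out of level. Then press down on the round steel boss on the stand's plate directly above that foot to check that it stays put, and move clear; do not lift the wedge, shove the stand along the bench or disturb the other things.

Things in the scene. Friction and masses are not known exactly. Their poses are not given: they have to be found in the camera images.
- stand: Flute stand, 1.2 kg, loose: dark grey plate 160 x 140 x 16 mm (x, y, z), top 40 mm above the bench, on four rubber feet at x = +-65, y = +-55 mm; three touch the bench, the one at x = -65, y = +55 is too short. Origin: centre of plate, at bench level; z up. A flute tube lies along y at x = +36, top 110 mm up; column 180 mm tall at x = +55, y = -40. A few N on the short-foot corner rocks it down.
- wedge: Wooden wedge, 60 g, loose, 80 mm long, 50 wide, 2.5 mm thick at the thin end rising evenly to 18.5 mm at its upright back. Origin: centre of underside; z up, x to the thin end (at +40; back at -40). Starts 15-45 mm short of the foot, pointing roughly at it. Slides with under 1 N until it meets the foot, then takes several N; each 5 mm more lifts the foot 1 mm. Stays when let go.
- wedge_face (a point): Centre of the wedge's sloping top face (10.5 mm above its underside); z is square to the slope, x runs down the slope to the thin end.
- short_foot (a point): Lowest point of the short foot, a rubber dome of 10 mm radius: the stand's foot at the edge facing the robot, left as seen from the robot. It starts 5 to 9 mm above the bench, differently each time: the gap to fill. The plate's underside is 24 mm above the bench.
- boss_top (a point): Centre of the top of the round steel boss (24 mm diameter, 6 mm high, top 46 mm above the bench) directly above the short foot.
- oil_bottle: Bystander: white plastic bottle, 42 mm diameter, 95 mm tall, origin at the centre of its base.
- tone_block: Bystander: dark wooden block with brass discs on it, 90 x 50 x 32 mm, origin at the centre of its underside.
There are look-alikes about, which are no part of the job. Of the things like the wedge, leave any that is red; of the rest the smaller one is meant.

How it is judged:
On the way, in this order (a step that is already met when the one before it is completed fails the run):
1. the wedge is snug under the short foot (z of short_foot in the frame of wedge_face below 0.0015 m and y of short_foot in the frame of wedge_face between -0.022 and 0.022 m and x of short_foot in the frame of wedge_face between -0.042 and 0.042 m and angle between stand's own z axis and vertical below 0.025 rad), for 0.2 s.
2. the boss above the foot is pressed and the stand does not rock (contact force between the fingers and stand above 3 N and horizontal distance between the grasp point and boss_top below 0.035 m and height (world z) of the grasp point above 0.04 m and angle between stand's own z axis and vertical below 0.025 rad), for 0.1 s.
At the end, for the whole second after the job is handed in: The wedge lies flat on the bench with the short foot on its sloping face (less than 1.5 mm of play left, the foot's middle at least 3 mm inside the wedge's sides), the stand is level to within 0.025 rad, and all is at rest (all of step 1 and angle between wedge's own z axis and vertical below 0.03 rad and height (world z) of wedge below 0.003 m and linear speed of each of stand, wedge below 0.01 m/s); the robot touches nothing.
It fails at once if the wedge is lifted off the bench (height (world z) of wedge above 0.008 m).
It fails at once if the stand is shoved or lifted more than 20 mm (distance of stand from where it was at the start of the episode above 0.02 m).
It fails at once if a bystander is moved more than 30 mm (distance of any of oil_bottle, tone_block from where it was at the start of the episode above 0.03 m).
It also fails if it takes over 48 s, if anything falls off the work surface, if the arm or the gripper's body presses on something with over 40 N, if the wrist force passes 120 N, or if a joint passes its speed limit or range.

## Working session

There is one attempt and no reset: what is moved stays moved. The work goes in short steps, Python scripts to look and compute and a tool call to move; the robot and the scene stay as the last step left them, time stands still between calls to the robot, and variables do not carry over. Pictures are saved under pics/ and viewed, about 8 in all and at most 12, crops included, and the job is handed in when it is done.

Besides the shell and the picture viewer there is one more tool, called after ">>>" as name(argument=value, ...) on one line, values as JSON. servo_tool: Moves the arm, as the interface text tells. Its arguments: {"type":"object","properties":{"commands":{"type":"string"},"hand":{"type":"number"},"grip_force":{"type":"number"}},"required":["commands"]}

```bash
mkdir -p pics
cat > h.py <<'E'
import numpy as np,cv2
from bench import sensors, read_camera, job, r
def ray(c,u,v,z):
    d=np.array(c["rotation"])@np.linalg.inv(np.array(c["mtx"]))@np.array([u,v,1.]); e=np.array(c["eye"])
    return (e+d*(z-e[2])/d[2])
def proj(c,p):
    q=np.array(c["mtx"])@(np.array(c["rotation"]).T@(np.array(p)-np.array(c["eye"]))); return q[:2]/q[2]
def save(c,n): cv2.imwrite("pics/"+n,cv2.cvtColor(c["img"],cv2.COLOR_RGB2BGR))
E
python3 - <<'E'
from h import *
s=sensors.observe(); print(s["clock"],s["tcp_pos"],s["orientation"],s["opening"],r.grasp_offset)
for n in("top","scene"):
    c=read_camera(n); save(c,n+"0.png"); print(n,c["eye"],np.round(c["rotation"],3).tolist(),c["mtx"][0][0])
a=cv2.imread("pics/top0.png");b=cv2.imread("pics/scene0.png")
E
```

```text
0.0 [0.14839522 0.65798758 0.20501238] [ 7.80081771e-04  9.93851732e-01 -1.10716420e-01 -2.17796116e-05] 0.08509249727777406 0.0187
top [0.49521927 0.02518489 0.79276436] [-0.035, 0.71, -0.702, 0.035] 374.9989281942097
scene [ 0.9641704  -0.2190447   0.70485982] [-0.281, 0.824, 0.467, -0.154] 385.7812273116394
```

View pics/top0.png

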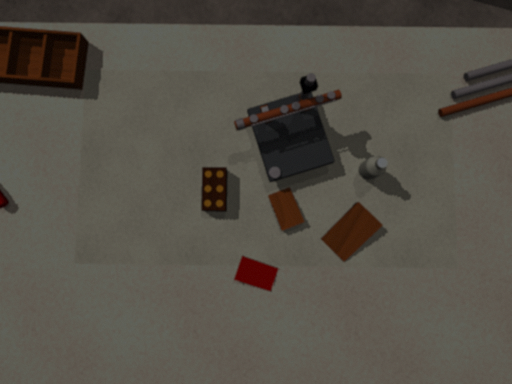

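View pics/scene0.png

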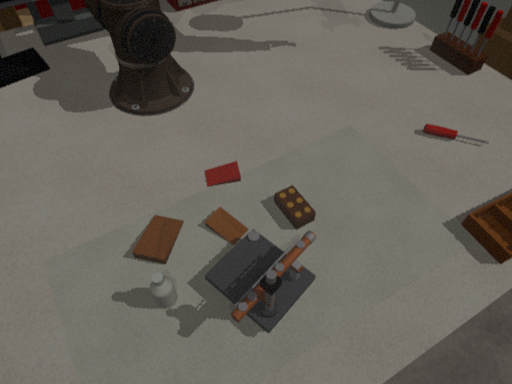

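The top view shows the small brown wedge at about (286,209), the boss at (274,172), the red look-alike at (256,273) and the larger brown look-alike at (352,231). The bottle is at (373,166) and the tone block at (214,189). "rotation" is a quaternion, so I'll convert it.

```bash
sed -i 's/^def ray/from scipy.spatial.transform import Rotation as Ro\ndef rot(c): q=np.array(c["rotation"]); return Ro.from_quat([q[1],q[2],q[3],q[0]]).as_matrix()\ndef ray/; s/np.array(c\["rotation"\])@/rot(c)@/; s/np.array(c\["rotation"\]).T/rot(c).T/' h.py
cat >> h.py <<'E'
def wedge(c,ctr,rad=40):
    hsv=cv2.cvtColor(c["img"],cv2.COLOR_RGB2HSV); m=((hsv[...,0]<18)&(hsv[...,0]>4)&(hsv[...,1]>130)&(hsv[...,2]>50)).astype(np.uint8)
    k=np.zeros_like(m); cv2.circle(k,ctr,rad,1,-1); m=m*k
    n,l,s,_=cv2.connectedComponentsWithStats(m); i=1+np.argmax(s[1:,4]); 
    cs,_=cv2.findContours((l==i).astype(np.uint8),cv2.RETR_EXTERNAL,cv2.CHAIN_APPROX_NONE)
    return max(cs,key=cv2.contourArea)
E
python3 - <<'E'
from h import *
C={}
for n,ctr in(("top",(286,209)),("scene",(226,225))):
    c=C[n]=read_camera(n); k=wedge(c,ctr,34); b=cv2.boxPoints(cv2.minAreaRect(k)); ap=cv2.approxPolyDP(k,3,True)[:,0]
    print(n,cv2.contourArea(k),b.round(1).tolist(),ap.tolist())
    for p in ap: print(p,ray(c,*p,0.002).round(4),ray(c,*p,0.018).round(4))
    im=cv2.cvtColor(c["img"],cv2.COLOR_RGB2BGR); x,y=ctr
    cr=im[y-70:y+45,x-60:x+80]; cv2.imwrite(f"pics/{n}1.png",cv2.resize(cr,None,fx=4,fy=4,interpolation=cv2.INTER_CUBIC))
    print("crop origin",x-60,y-70)
a=cv2.imread("pics/top1.png");b=cv2.imread("pics/scene1.png")
f=np.hstack([a,b]); f=cv2.convertScaleAbs(f,alpha=2); cv2.imwrite("pics/both1.png",cv2.resize(f,(800,int(800*f.shape[0]/f.shape[1]))));print(f.shape)
c=C["top"]; print("boss top",ray(c,274,172,.046)); c=C["scene"]; print("boss scene",ray(c,253,236,.046))
E
```

```text
top 804.0 [[267.79998779296875, 195.5], [290.0, 186.60000610351562], [304.0, 221.60000610351562], [281.79998779296875, 230.5]] [[269, 195], [282, 229], [303, 221], [290, 191]]
[269 195] [ 0.5661 -0.0076  0.002 ] [ 0.5647 -0.0069  0.018 ]
[282 229] [ 0.4948 -0.0354  0.002 ] [ 0.4948 -0.0341  0.018 ]
[303 221] [ 0.512  -0.0795  0.002 ] [ 0.5117 -0.0773  0.018 ]
[290 191] [ 0.5751 -0.052   0.002 ] [ 0.5735 -0.0505  0.018 ]
crop origin 226 139
scene 718.0 [[204.0, 222.60000610351562], [217.5, 205.3000030517578], [247.1999969482422, 228.6999969482422], [233.6999969482422, 246.0]] [[219, 208], [205, 222], [234, 243], [247, 229]]
[219 208] [ 0.4871 -0.0311  0.002 ] [ 0.4979 -0.0354  0.018 ]
[205 222] [ 0.5049 -0.0747  0.002 ] [ 0.5154 -0.078   0.018 ]
[234 243] [ 0.5837 -0.0458  0.002 ] [ 0.5923 -0.0498  0.018 ]
[247 229] [ 0.5675 -0.005   0.002 ] [ 0.5765 -0.0099  0.018 ]
crop origin 166 155
(460, 1120, 3)
boss top [ 0.60870323 -0.015468    0.046     ]
boss scene [ 0.61275249 -0.01635851  0.046     ]
```

View pics/both1.png

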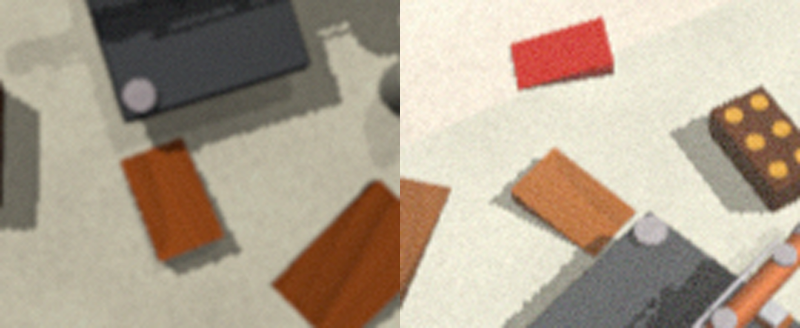

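The boss and short foot are near (0.609,-0.017). The wedge centre is near (0.539,-0.042), pointing at about 22.7°, with its tip about 34 mm short of the foot and a lateral offset under 5 mm. I'm moving to a point behind it.

>>> servo_tool(commands="318 172 0 -0.3; 318 172 0 -0.3; 318 172 0 -0.3; 318 172 0 -0.3; 318 172 0 -0.618; 475 640 0 -0.618; 475 640 0 -0.618; 475 640 0 -0.618; 475 640 0 -0.618; 475 640 0 -0.618; 475 640 0 -0.618; 475 640 0 -0.618", hand=0.62)

```text
clock: 1.7
tcp_pos: [0.455, 0.022, 0.2063]
orientation: [-0.0, 0.98, 0.197, 0.001]
contact_force: [1.2, -0.1, 0.1]
opening: 0.0164
```

>>> servo_tool(commands="0 0 0 0; 0 0 0 0; 0 0 0 0")

```text
clock: 2.08
tcp_pos: [0.455, 0.0249, 0.2059]
orientation: [-0.0, 0.98, 0.198, 0.0]
contact_force: [-0.7, -0.1, 0.7]
opening: 0.0161
```

>>> servo_tool(commands="-23 94 0 0; -23 94 0 0; -23 94 60 0; -23 94 120 0; -23 94 160 0; -23 94 180 0; -23 94 195 0; -23 94 199 0; -23 94 199 0; -23 94 199 0")

```text
clock: 3.32
tcp_pos: [0.4707, -0.0712, 0.0076]
orientation: [-0.0, 0.98, 0.197, 0.001]
contact_force: [0.1, 0.3, -0.5]
opening: 0.0158
```

Run:
```python
from h import *
s=sensors.observe(); print(s["clock"],s["tcp_pos"],s["contact_force"])
ims=[]
for n,ctr in(("top",(280,210)),("scene",(230,205))):
    c=read_camera(n); im=cv2.cvtColor(c["img"],cv2.COLOR_RGB2BGR); x,y=ctr
    ims.append(cv2.convertScaleAbs(cv2.resize(im[y-70:y+70,x-65:x+65],(400,430),interpolation=cv2.INTER_CUBIC),alpha=2)); print(proj(c,s["tcp_pos"]))
cv2.imwrite("pics/b2.png",np.hstack(ims))
```

```text
3.325 [ 0.47072381 -0.07121488  0.00760535] [ 0.05742798  0.25791136 -0.46888107]
[299.41894892 240.83388609]
[199.3257117  208.88470648]
```

View pics/b2.png

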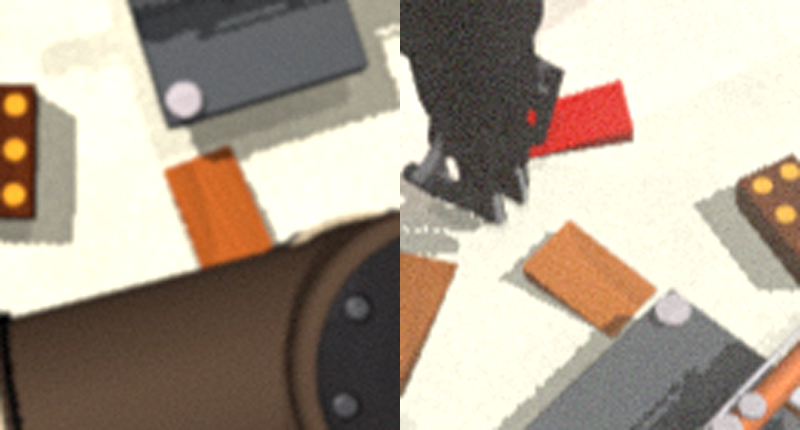

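The fingertips are behind the wedge's upright back, near (508,200), and centred to within a few mm. I'm starting the push.

>>> servo_tool(commands="6 0 3 0; 12 0 3 0; 16 0 3 0; 20 0 3 0; 24 0 3 0; 28 0 3 0; 32 0 3 0; 36 0 3 0; 40 0 3 0; 44 0 3 0; 45 0 3 0; 45 0 3 0")

```text
clock: 4.92
tcp_pos: [0.5115, -0.0544, 0.0038]
orientation: [-0.0, 0.98, 0.197, -0.0]
contact_force: [0.4, -0.4, -0.1]
opening: 0.0162
```

Run:
```python
from h import *
s=sensors.observe(); print(s["clock"],s["tcp_pos"],s["contact_force"])
c=read_camera("scene"); k=wedge(c,(240,230),34); ap=cv2.approxPolyDP(k,3,True)[:,0]
for p in ap: print(p,ray(c,*p,0.002).round(4),ray(c,*p,0.018).round(4))
im=cv2.cvtColor(c["img"],cv2.COLOR_RGB2BGR);cv2.imwrite("pics/s3.png",cv2.convertScaleAbs(cv2.resize(im[150:270,170:310],(700,600),interpolation=cv2.INTER_CUBIC),alpha=2))
```

```text
4.925 [ 0.51151478 -0.05436146  0.00383756] [ 0.37581227 -0.39209127 -0.08661175]
[215 211] [ 0.4898 -0.0426  0.002 ] [ 0.5006 -0.0466  0.018 ]
[215 219] [ 0.509  -0.0524  0.002 ] [ 0.5194 -0.0562  0.018 ]
[208 219] [ 0.5012 -0.0656  0.002 ] [ 0.5117 -0.069   0.018 ]
[207 224] [ 0.5118 -0.0733  0.002 ] [ 0.5221 -0.0766  0.018 ]
[234 243] [ 0.5837 -0.0458  0.002 ] [ 0.5923 -0.0498  0.018 ]
[246 228] [ 0.5641 -0.0056  0.002 ] [ 0.5733 -0.0104  0.018 ]
[223 210] [ 0.4965 -0.026   0.002 ] [ 0.5072 -0.0304  0.018 ]
```

View pics/s3.png

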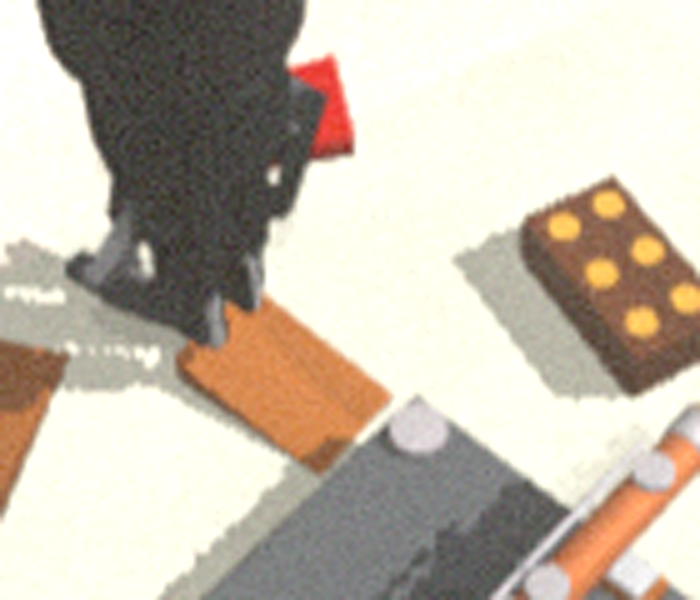

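The fingers have met the back centrally and the wedge has started to move. I'm pushing on.

>>> servo_tool(commands="3 0 0 0; 6 0 0 0; 9 0 0 0; 12 0 0 0; 15 0 0 0; 18 0 0 0; 20 0 0 0; 20 0 0 0; 20 0 0 0")

```text
clock: 6.1
tcp_pos: [0.5299, -0.0467, 0.0039]
orientation: [-0.0, 0.98, 0.197, -0.0]
contact_force: [-0.4, 0.3, -0.7]
opening: 0.0166
```

Run:
```python
from h import *
s=sensors.observe(); print(s["clock"],s["tcp_pos"],s["contact_force"])
c=read_camera("scene"); k=wedge(c,(240,230),34); ap=cv2.approxPolyDP(k,3,True)[:,0]
for p in ap: print(p,ray(c,*p,0.002).round(4),ray(c,*p,0.018).round(4))
ims=[]
for n,(x,y) in(("scene",(240,220)),("top",(280,190))):
    if n=="top": c=read_camera(n)
    im=cv2.cvtColor(c["img"],cv2.COLOR_RGB2BGR);ims.append(cv2.convertScaleAbs(cv2.resize(im[y-60:y+50,x-50:x+50],(400,440),interpolation=cv2.INTER_CUBIC),alpha=2))
cv2.imwrite("pics/s4.png",np.hstack(ims))
```

```text
6.1 [ 0.52994838 -0.046668    0.00389951] [-0.43367462  0.30961565 -0.6942064 ]
[209 220] [ 0.5047 -0.0649  0.002 ] [ 0.5151 -0.0684  0.018 ]
[209 226] [ 0.5187 -0.0719  0.002 ] [ 0.5288 -0.0752  0.018 ]
[233 243] [ 0.5826 -0.0476  0.002 ] [ 0.5913 -0.0515  0.018 ]
[246 230] [ 0.5686 -0.0081  0.002 ] [ 0.5776 -0.0129  0.018 ]
[230 216] [ 0.5188 -0.0203  0.002 ] [ 0.529  -0.0248  0.018 ]
[222 214] [ 0.505 -0.033  0.002] [ 0.5155 -0.0372  0.018 ]
[221 225] [ 0.5297 -0.0483  0.002 ] [ 0.5396 -0.0522  0.018 ]
```

View pics/s4.png

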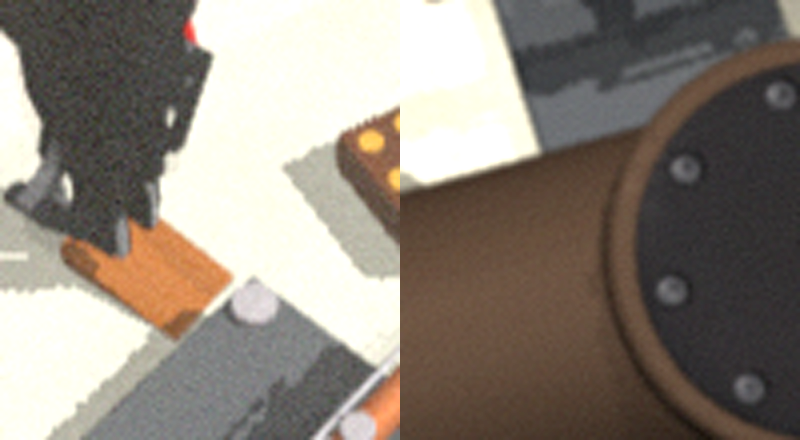

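The wedge's visible corner seems hardly to have moved, so I'll check by overlaying the predicted outlines (unmoved in green, moved up against the fingers in blue).

Run:
```python
from h import *
c=read_camera("scene"); im=cv2.cvtColor(c["img"],cv2.COLOR_RGB2BGR)
x0,y0,f=190,180,12
big=cv2.convertScaleAbs(cv2.resize(im[y0:y0+48,x0:x0+64],None,fx=f,fy=f,interpolation=cv2.INTER_CUBIC),alpha=2)
u=np.array([.9215,.3883,0]);v=np.array([-.3883,.9215,0])
def draw(cen,col):
    P=[cen+u*a+v*b+np.array([0,0,z]) for a,b,z in((-.04,-.025,.0185),(.04,-.025,.0025),(.04,.025,.0025),(-.04,.025,.0185))]
    Q=[P[0],cen-u*.04-v*.025]
    for L,cl in((P,True),(Q,False)): cv2.polylines(big,[np.array([((proj(c,p)-[x0,y0]+.5)*f) for p in L]).astype(int)],cl,col,1)
cen=np.array([.539,-.042,0]); draw(cen,(0,200,0)); 
t=np.array(sensors.observe()["tcp_pos"]);t[2]=0; draw(t+u*.048,(255,0,0))
cv2.circle(big,tuple(((proj(c,[t[0],t[1],.004])-[x0,y0]+.5)*f).astype(int)),5,(255,0,255),2)
cv2.imwrite("pics/s5.png",big)
```

```text
(no output)
```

View pics/s5.png

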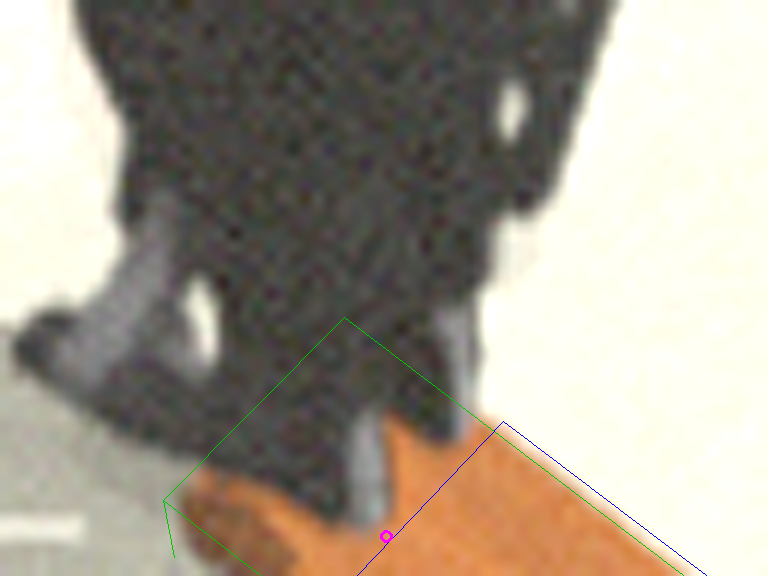

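The fingers are over the wedge rather than behind it: when partly open, the tips stand higher than the TCP reading. I'm lifting off, backing up, shutting the fingers and looking again.

>>> servo_tool(commands="0 0 -15 0; 0 0 -40 0; 0 0 -40 0; -30 0 -40 0; -62 0 -40 0; -62 0 -40 0; -62 0 -20 0; -62 0 -5 0; -62 0 0 0; -62 0 0 0; -62 0 0 0", hand=1)

```text
clock: 7.62
tcp_pos: [0.4734, -0.0704, 0.0044]
orientation: [0.0, 0.98, 0.197, 0.0]
contact_force: [0.0, -0.4, 0.6]
opening: 0.0003
```

```bash
cat > look.py <<'E'
from h import *
import sys
s=sensors.observe(); print(s["clock"],np.round(s["tcp_pos"],4),np.round(s["contact_force"],2),s["opening"])
c=read_camera("scene"); im=cv2.cvtColor(c["img"],cv2.COLOR_RGB2BGR)
x0,y0,f=185,185,8
big=cv2.convertScaleAbs(cv2.resize(im[y0:y0+70,x0:x0+90],None,fx=f,fy=f,interpolation=cv2.INTER_CUBIC),alpha=2)
cv2.imwrite("pics/"+sys.argv[1],big)
k=wedge(c,(232,228),34); ap=cv2.approxPolyDP(k,2.5,True)[:,0]
for p in ap: print(p,(p-[x0,y0])*f,ray(c,*p,0.002).round(4)[:2],ray(c,*p,0.018).round(4)[:2])
print("tcp px",(proj(c,s["tcp_pos"])-[x0,y0])*f)
E
python3 look.py s6.png
```

```text
7.625 [ 0.4734 -0.0704  0.0044] [ 0.03 -0.42  0.61] 0.00027397794355477333
[219 208] [272 184] [ 0.4871 -0.0311] [ 0.4979 -0.0354]
[205 222] [160 296] [ 0.5049 -0.0747] [ 0.5154 -0.078 ]
[234 242] [392 456] [ 0.5815 -0.0447] [ 0.5902 -0.0486]
[246 228] [488 344] [ 0.5641 -0.0056] [ 0.5733 -0.0104]
tcp px [122.815038   203.42764304]
```

View pics/s6.png

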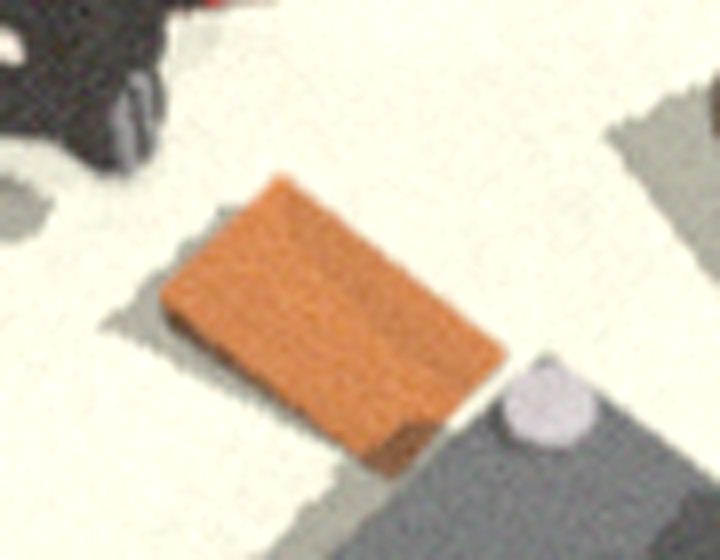

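The wedge is still at its start, back corners at about (283,178) and (163,298), and nothing was disturbed. The shut fingertips at (130,165) sit about 38 px above the projected TCP at (123,203), and their shadow is well detached, so the tips are still roughly 10–15 mm up. I'm lowering gently until they touch.

>>> servo_tool(commands="0 0 1 0; 0 0 2 0; 0 0 3 0; 0 0 4 0; 0 0 5 0; 0 0 6 0; 0 0 6 0")

```text
clock: 8.55
tcp_pos: [0.4728, -0.0706, -0.0022]
orientation: [0.0, 0.98, 0.197, -0.0]
contact_force: [0.2, -0.7, 0.7]
opening: -0.0002
```

>>> servo_tool(commands="0 0 1 0; 0 0 2 0; 0 0 3 0; 0 0 4 0; 0 0 4 0; 0 0 4 0")

```text
clock: 9.3
tcp_pos: [0.4728, -0.0706, -0.0061]
orientation: [0.0, 0.98, 0.197, -0.0]
contact_force: [0.0, -0.6, 0.3]
opening: 0.0001
```

>>> servo_tool(commands="0 0 1 0; 0 0 2 0; 0 0 3 0; 0 0 3 0; 0 0 3 0")

```text
clock: 9.93
tcp_pos: [0.4728, -0.0706, -0.0091]
orientation: [0.0, 0.98, 0.197, -0.0]
contact_force: [0.1, 0.1, -0.1]
opening: 0.0
```

```bash
python3 look.py s7.png
```

```text
9.925 [ 0.4728 -0.0706 -0.0091] [ 0.09  0.08 -0.14] 3.679816262941782e-06
[219 208] [272 184] [ 0.4871 -0.0311] [ 0.4979 -0.0354]
[205 222] [160 296] [ 0.5049 -0.0747] [ 0.5154 -0.078 ]
[233 243] [384 464] [ 0.5826 -0.0476] [ 0.5913 -0.0515]
[246 228] [488 344] [ 0.5641 -0.0056] [ 0.5733 -0.0104]
tcp px [126.82396971 230.02043748]
```

View pics/s7.png

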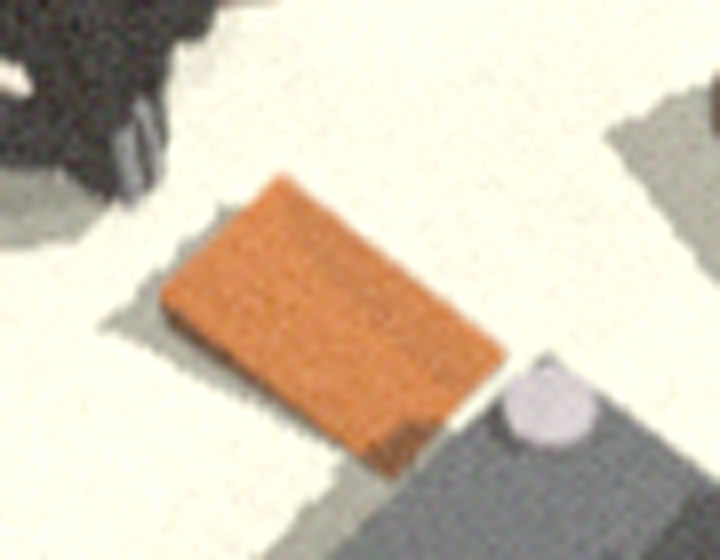

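The tips are now only 2–3 mm above the bench, at (130,205) with the shadow nearly joined. I'm pushing along tool x.

>>> servo_tool(commands="8 0 0 0; 16 0 0 0; 20 0 0 0; 24 0 0 0; 28 0 0 0; 32 0 0 0; 36 0 0 0; 40 0 0 0; 45 0 0 0; 50 0 0 0; 55 0 0 0; 55 0 0 0")

```text
clock: 11.48
tcp_pos: [0.5241, -0.0491, -0.0091]
orientation: [0.0, 0.98, 0.197, 0.0]
contact_force: [-0.4, 0.8, 0.7]
opening: -0.0
```

```bash
python3 look.py s8.png
```

```text
11.475 [ 0.5241 -0.0491 -0.0091] [-0.38  0.76  0.72] -3.166924794144119e-05
[230 215] [360 240] [ 0.5165 -0.019 ] [ 0.5266 -0.0236]
[217 230] [256 360] [ 0.5367 -0.0617] [ 0.5464 -0.0653]
[235 243] [400 464] [ 0.5847 -0.044 ] [ 0.5934 -0.048 ]
[250 229] [520 352] [0.5708 0.0006] [ 0.5797 -0.0044]
tcp px [278.92869977 328.81869384]
```

View pics/s8.png

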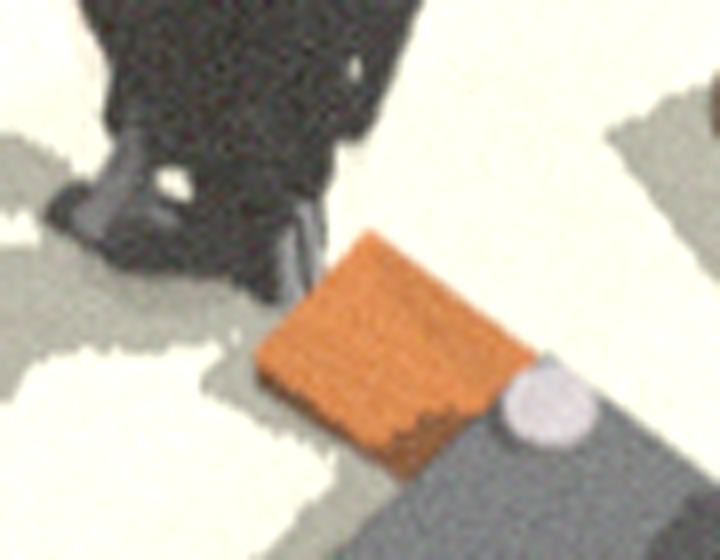

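The wedge is sliding well, its back flush with the fingers and its tip now reaching under the plate. I'm pushing on in small steps and watching the force.

>>> servo_tool(commands="2 0 0 0; 4 0 0 0; 6 0 0 0; 8 0 0 0; 8 0 0 0")

```text
clock: 12.15
tcp_pos: [0.5312, -0.0462, -0.0091]
orientation: [0.0, 0.98, 0.197, 0.0]
contact_force: [0.3, 0.5, 0.1]
opening: -0.0003
```

>>> servo_tool(commands="1 0 0 0; 2 0 0 0; 3 0 0 0; 4 0 0 0; 4 0 0 0")

```text
clock: 12.78
tcp_pos: [0.5348, -0.0447, -0.0091]
orientation: [-0.0, 0.98, 0.197, 0.0]
contact_force: [-0.0, -0.6, -0.2]
opening: 0.0001
```

>>> servo_tool(commands="1 0 0 0; 2 0 0 0; 3 0 0 0; 3 0 0 0")

```text
clock: 13.28
tcp_pos: [0.5376, -0.0435, -0.0091]
orientation: [0.0, 0.98, 0.197, 0.0]
contact_force: [-0.4, -0.4, -0.6]
opening: 0.0003
```

>>> servo_tool(commands="1 0 0 0; 2 0 0 0; 3 0 0 0; 3 0 0 0")

```text
clock: 13.78
tcp_pos: [0.5404, -0.0423, -0.0091]
orientation: [0.0, 0.98, 0.197, 0.0]
contact_force: [0.4, 0.3, -0.7]
opening: 0.0001
```

>>> servo_tool(commands="1 0 0 0; 2 0 0 0; 2 0 0 0")

```text
clock: 14.15
tcp_pos: [0.5422, -0.0416, -0.0091]
orientation: [0.0, 0.98, 0.197, 0.0]
contact_force: [-0.0, 0.2, 0.1]
opening: -0.0001
```

>>> servo_tool(commands="1 0 0 0; 2 0 0 0; 2 0 0 0")

```text
clock: 14.52
tcp_pos: [0.544, -0.0408, -0.0091]
orientation: [-0.0, 0.98, 0.197, 0.0]
contact_force: [0.5, 0.4, -0.8]
opening: -0.0001
```

```bash
python3 look.py s9.png
```

```text
14.525 [ 0.544  -0.0408 -0.0091] [ 0.47  0.43 -0.83] -0.00011352930472658795
[240 220] [440 280] [ 0.5394 -0.0065] [ 0.5491 -0.0114]
[225 234] [320 392] [ 0.5544 -0.0516] [ 0.5637 -0.0555]
[234 243] [392 464] [ 0.5837 -0.0458] [ 0.5923 -0.0498]
[251 229] [528 352] [0.5719 0.0024] [ 0.5808 -0.0026]
tcp px [339.89001508 368.35843023]
```

The wedge is tracking straight, with lateral offset about -1 mm and about 24 mm of it past the foot, and there's no resistance yet. I'm continuing.

>>> servo_tool(commands="1 0 0 0; 2 0 0 0; 2 0 0 0")

```text
clock: 14.95
tcp_pos: [0.5459, -0.04, -0.0091]
orientation: [-0.0, 0.98, 0.197, 0.0]
contact_force: [-0.8, -0.9, -0.7]
opening: -0.0004
```

>>> servo_tool(commands="1 0 0 0; 2 0 0 0; 2 0 0 0")

```text
clock: 15.32
tcp_pos: [0.5477, -0.0393, -0.0091]
orientation: [0.0, 0.98, 0.197, 0.0]
contact_force: [-0.2, -0.1, 0.7]
opening: 0.0
```

>>> servo_tool(commands="1 0 0 0; 2 0 0 0; 2 0 0 0")

```text
clock: 15.7
tcp_pos: [0.5496, -0.0385, -0.0091]
orientation: [0.0, 0.98, 0.197, 0.0]
contact_force: [-0.5, 0.1, 0.1]
opening: -0.0
```

>>> servo_tool(commands="1 0 0 0; 2 0 0 0; 2 0 0 0")

```text
clock: 16.08
tcp_pos: [0.5509, -0.0379, -0.0092]
orientation: [0.0, 0.98, 0.197, -0.0]
contact_force: [-2.2, -0.8, 0.9]
opening: 0.0001
```

Force is rising (2.3 N) at about s = 32 mm, so the wedge has met the foot. I'll push a little further to make it snug.

>>> servo_tool(commands="1 0 0 0; 2 0 0 0; 2 0 0 0; 2 0 0 0")

```text
clock: 16.58
tcp_pos: [0.5523, -0.0373, -0.0093]
orientation: [0.0, 0.98, 0.197, -0.001]
contact_force: [-4.8, -2.7, 2.8]
opening: -0.0002
```

```bash
python3 look.py s10.png
```

```text
16.575 [ 0.5523 -0.0373 -0.0093] [-4.81 -2.67  2.83] -0.0002023616928304315
[243 222] [464 296] [ 0.5473 -0.0035] [ 0.5568 -0.0084]
[228 236] [344 408] [ 0.5621 -0.0485] [ 0.5712 -0.0524]
[236 243] [408 464] [ 0.5858 -0.0422] [ 0.5944 -0.0462]
[251 229] [528 352] [0.5719 0.0024] [ 0.5808 -0.0026]
tcp px [365.61947396 385.26165367]
```

View pics/s10.png

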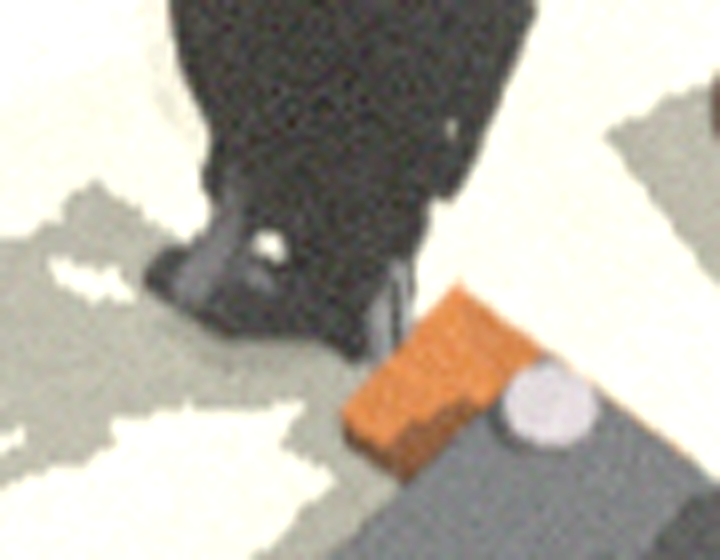

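The wedge is against the foot at about 5.5 N and the boss hasn't moved from (550,405), so the stand hasn't been shoved. One more small nudge, then back off, rise and go over to the boss.

>>> servo_tool(commands="1 0 0 0; 1.5 0 0 0; 1.5 0 0 0; 1.5 0 0 0")

```text
clock: 17.12
tcp_pos: [0.5529, -0.037, -0.0094]
orientation: [0.0, 0.98, 0.197, -0.001]
contact_force: [-6.4, -2.0, 3.9]
opening: -0.0001
```

>>> servo_tool(commands="-4 0 0 0; -15 0 0 0; -25 0 0 0; -25 0 0 0; -25 0 -40 0; -25 0 -80 0; -25 0 -80 0; -25 0 -80 0")

```text
clock: 18.12
tcp_pos: [0.5314, -0.046, 0.0708]
orientation: [-0.0, 0.98, 0.197, 0.0]
contact_force: [-0.8, -0.3, 0.9]
opening: 0.0002
```

```bash
python3 look.py s11.png
python3 - <<'E'
from h import *
c=read_camera("scene"); g=cv2.cvtColor(c["img"],cv2.COLOR_RGB2HSV)
m=((g[...,1]<40)&(g[...,2]>75)).astype(np.uint8); k=np.zeros_like(m); cv2.circle(k,(253,236),7,1,-1); M=cv2.moments(m*k)
u,v=M["m10"]/M["m00"],M["m01"]/M["m00"]; print(M["m00"],u,v,ray(c,u,v,.045))
s=sensors.observe(); t=np.array(s["tcp_pos"]); d=np.array([.6095,-.017,0])-t; X=np.array([.9215,.3883]);Y=np.array([.3883,-.9215])
print("shift to boss",d[:2]@X,d[:2]@Y,t)
E
```

```text
18.125 [ 0.5314 -0.046   0.0708] [-0.8  -0.3   0.88] 0.00023891407600043377
[242 221] [456 288] [ 0.5439 -0.004 ] [ 0.5535 -0.0089]
[228 237] [344 416] [ 0.5643 -0.0497] [ 0.5734 -0.0535]
[235 243] [400 464] [ 0.5847 -0.044 ] [ 0.5934 -0.048 ]
[251 229] [528 352] [0.5719 0.0024] [ 0.5808 -0.0026]
tcp px [280.02115864 171.63346083]
104.0 253.72115384615384 235.125 [ 0.6111942 -0.0137731  0.045    ]
shift to boss 0.08385038893265447 0.0037051044623112894 [ 0.53078838 -0.04614663  0.06997073]
```

>>> servo_tool(commands="30 3 0 0; 60 3 0 0; 83 3 0 0; 83 3 0 0; 83 3 12 0; 83 3 22 0; 83 3 26 0; 83 3 28 0; 83 3 28 0")

```text
clock: 19.35
tcp_pos: [0.6092, -0.0168, 0.043]
orientation: [0.0, 0.98, 0.197, 0.0]
contact_force: [0.4, -0.0, -0.2]
opening: -0.0002
```

>>> servo_tool(commands="0 0 1 0; 0 0 2 0; 0 0 3 0; 0 0 4 0; 0 0 4 0")

```text
clock: 19.98
tcp_pos: [0.6091, -0.0168, 0.0388]
orientation: [0.0, 0.98, 0.197, -0.0]
contact_force: [-0.0, -0.1, 0.9]
opening: -0.0001
```

>>> servo_tool(commands="0 0 1 0; 0 0 2 0; 0 0 3 0; 0 0 3 0")

```text
clock: 20.48
tcp_pos: [0.6091, -0.0168, 0.0358]
orientation: [-0.0, 0.98, 0.197, -0.0]
contact_force: [0.7, 0.2, -0.6]
opening: -0.0001
```

>>> servo_tool(commands="0 0 1 0; 0 0 2 0; 0 0 2 0")

```text
clock: 20.85
tcp_pos: [0.6091, -0.0168, 0.0338]
orientation: [0.0, 0.98, 0.197, -0.0]
contact_force: [0.2, 0.4, 0.1]
opening: 0.0
```

>>> servo_tool(commands="0 0 1 0; 0 0 2 0; 0 0 2 0")

```text
clock: 21.22
tcp_pos: [0.6091, -0.0168, 0.0318]
orientation: [0.0, 0.98, 0.197, -0.0]
contact_force: [-0.5, -0.1, -0.9]
opening: 0.0001
```

>>> servo_tool(commands="0 0 1 0; 0 0 2 0; 0 0 2 0")

```text
clock: 21.6
tcp_pos: [0.6091, -0.0168, 0.0298]
orientation: [-0.0, 0.98, 0.197, -0.0]
contact_force: [-0.7, 1.2, 0.7]
opening: -0.0001
```

>>> servo_tool(commands="0 0 1 0; 0 0 2 0; 0 0 2 0; 0 0 2 0")

```text
clock: 22.1
tcp_pos: [0.6092, -0.0168, 0.0279]
orientation: [0.0, 0.98, 0.197, -0.0]
contact_force: [-0.0, 0.9, -0.4]
opening: 0.0002
```

```bash
python3 look.py s12.png; python3 -c "
import cv2;i=cv2.imread('pics/s12.png');print(i.shape)"
```

```text
22.1 [ 0.6092 -0.0168  0.0279] [-0.02  0.86 -0.38] 0.00017955533218476407
[229 237] [352 416] [ 0.5653 -0.0479] [ 0.5744 -0.0518]
[236 243] [408 464] [ 0.5858 -0.0422] [ 0.5944 -0.0462]
[245 234] [480 392] [ 0.5762 -0.015 ] [ 0.5851 -0.0196]
[232 232] [376 376] [ 0.5576 -0.0364] [ 0.5669 -0.0406]
tcp px [535.71839536 435.89372726]
(560, 720, 3)
```

View pics/s12.png

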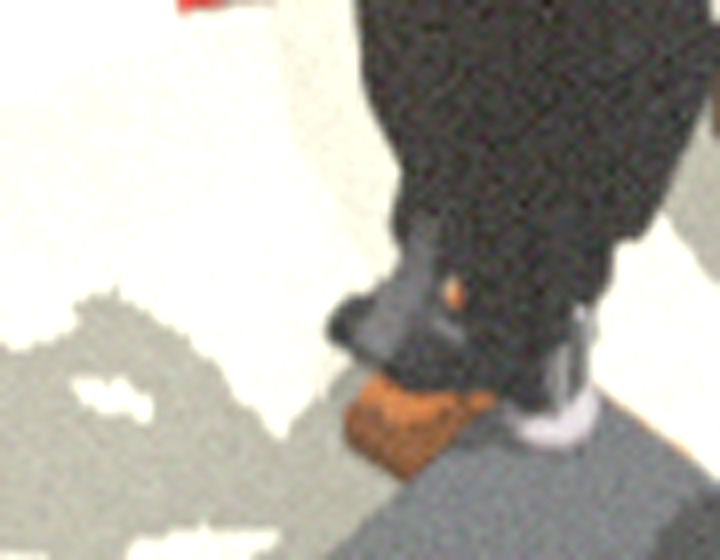

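The fingertips at (555,410) are over the boss centre and about to touch. I'm continuing down.

>>> servo_tool(commands="0 0 1 0; 0 0 1.5 0; 0 0 1.5 0; 0 0 1.5 0")

```text
clock: 22.65
tcp_pos: [0.6092, -0.0168, 0.0264]
orientation: [0.0, 0.98, 0.197, -0.0]
contact_force: [-0.2, 0.0, 0.6]
opening: -0.0004
```

>>> servo_tool(commands="0 0 0.5 0; 0 0 1 0; 0 0 1.5 0; 0 0 1.5 0")

```text
clock: 23.15
tcp_pos: [0.6091, -0.0168, 0.0249]
orientation: [0.0, 0.98, 0.197, -0.0]
contact_force: [-0.2, -0.7, 0.6]
opening: 0.0001
```

>>> servo_tool(commands="0 0 0.5 0; 0 0 1 0; 0 0 1.5 0; 0 0 1.5 0")

```text
clock: 23.65
tcp_pos: [0.6091, -0.0168, 0.0233]
orientation: [-0.0, 0.98, 0.197, -0.0]
contact_force: [0.8, 0.4, -0.4]
opening: 0.0001
```

>>> servo_tool(commands="0 0 0.5 0; 0 0 1 0; 0 0 1 0; 0 0 1 0")

```text
clock: 24.15
tcp_pos: [0.6092, -0.0168, 0.0224]
orientation: [0.0, 0.98, 0.197, -0.0]
contact_force: [0.6, 0.1, 0.0]
opening: -0.0001
```

>>> servo_tool(commands="0 0 0.5 0; 0 0 1 0; 0 0 1 0; 0 0 1 0")

```text
clock: 24.65
tcp_pos: [0.6092, -0.0168, 0.0214]
orientation: [-0.0, 0.98, 0.197, 0.0]
contact_force: [0.7, -0.2, -0.2]
opening: 0.0
```

>>> servo_tool(commands="0 0 0.5 0; 0 0 1 0; 0 0 1 0; 0 0 1 0")

```text
clock: 25.15
tcp_pos: [0.6092, -0.0168, 0.0206]
orientation: [0.0, 0.98, 0.197, 0.0]
contact_force: [-0.5, 0.4, 3.9]
opening: -0.0001
```

>>> servo_tool(commands="0 0 0.5 0; 0 0 1 0; 0 0 1 0; 0 0 1 0")

```text
clock: 25.65
tcp_pos: [0.6092, -0.0168, 0.0204]
orientation: [0.0, 0.98, 0.197, 0.0]
contact_force: [-4.5, 0.8, 11.5]
opening: -0.0
```

Contact with the boss came at 3.9 N, then 11.5 N, with only 0.2 mm of give, so it stays put. I'm rising clear.

>>> servo_tool(commands="0 0 -3 0; 0 0 -20 0; 0 0 -60 0; 0 0 -120 0; -40 0 -120 0; -100 0 -120 0; -140 0 -120 0; -140 0 -120 0; -140 0 -120 0; -140 0 -120 0")

```text
clock: 26.9
tcp_pos: [0.481, -0.0705, 0.1396]
orientation: [0.0, 0.98, 0.197, 0.0]
contact_force: [-0.5, -0.4, -0.8]
opening: 0.0
```

```bash
python3 look.py s13.png
python3 - <<'E'
from h import *
c=read_camera("scene"); g=cv2.cvtColor(c["img"],cv2.COLOR_RGB2HSV)
m=((g[...,1]<40)&(g[...,2]>75)).astype(np.uint8); k=np.zeros_like(m); cv2.circle(k,(253,236),7,1,-1); M=cv2.moments(m*k)
u,v=M["m10"]/M["m00"],M["m01"]/M["m00"]; print("boss",M["m00"],u,v,ray(c,u,v,.045))
a=cv2.cvtColor(cv2.imread("pics/scene0.png"),cv2.COLOR_BGR2GRAY).astype(float); b=cv2.cvtColor(c["img"],cv2.COLOR_RGB2GRAY).astype(float)
def sh(n,x0,y0,x1,y1): print(n,np.round(cv2.phaseCorrelate(a[y0:y1,x0:x1].copy(),b[y0:y1,x0:x1].copy()),2).tolist() if False else cv2.phaseCorrelate(a[y0:y1,x0:x1].copy(),b[y0:y1,x0:x1].copy()))
sh("bottle",145,265,185,310); sh("tone",270,180,320,230); sh("stand far",250,250,320,330)
E
```

```text
26.9 [ 0.481  -0.0705  0.1396] [-0.5  -0.39 -0.76] 2.007261595362748e-05
[242 221] [456 288] [ 0.5439 -0.004 ] [ 0.5535 -0.0089]
[228 236] [344 408] [ 0.5621 -0.0485] [ 0.5712 -0.0524]
[235 243] [400 464] [ 0.5847 -0.044 ] [ 0.5934 -0.048 ]
[237 237] [416 416] [ 0.574  -0.0333] [ 0.5829 -0.0375]
[251 229] [528 352] [0.5719 0.0024] [ 0.5808 -0.0026]
tcp px [ 72.41234916 -98.71453737]
boss 104.0 253.72115384615384 235.125 [ 0.6111942 -0.0137731  0.045    ]
bottle ((0.07789646802570971, 0.6474793519929527), 0.9871027736781356)
tone ((0.01369443213250321, 0.058243123114348094), 0.9767602633522776)
stand far ((0.06095562441446134, 0.06490634865564715), 1.063734467764766)
```

```bash
python3 -c "
from bench import job; print(job.sign_off())"
```

```text
the job is handed in; nothing more can be done
None
```

I slid the wedge thin end first under the short foot, pressed the boss, moved clear and handed the job in at about 27 s of the 48 s. No verdict was reported.

- **Wedge:** It met the foot with about 32 mm of its length past the foot. I pushed on a few mm more, until the push force reached about 6.7 N, and then let go. It stayed in the same place after I let go and after the press.
- **Press:** At 11.5 N on the boss the fingers sank only 0.2 mm, so there was no rocking. I did not measure the stand's tilt directly.
- **Stand and bystanders:** The boss was at the same pixel (within 0.1 px) before and after the press. The stand, bottle and tone block shifted less than 1 px from the first picture.

**What disagreed:**
- **Fingertip height:** The reported TCP height read about 25 mm below the actual fingertips. On the first try the fingers therefore passed over the wedge without moving it. I backed off and pushed lower, going by the pictures and the forces instead.
- **Press step:** During the press the reported TCP height puts the grasp point at about 39 mm, just under the 40 mm required. With the fingertips really on the boss at 46 mm, it would be about 65 mm. If the judge uses the reported height, the press step could fail.

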